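Load the module test rack in job order

ROBOT

A 7-joint arm with a two-finger parallel gripper is mounted at the origin on the work surface. World frame = base frame: x ahead of the robot, y to its left, z up, the work surface at z = 0. Lengths are in m, angles in rad, forces in N, time in s.
With the tool pointing down it reaches from about 0.4 to 0.85 m from the base axis. Payload 10.4 kg.
Tool frame: the origin (TCP) lies at the very end of the fingers, on their centre line; the grasp point (between the pads) lies manip.hold_point_z behind it (manip.hold_point_z is the distance from the TCP to the grasp point, in m); z points along the fingers, y is the direction in which the jaws open and shut (so a half turn about z gives the same grasp; the last joint's range is limited). The gripper opens to 85 mm and grips with 20 to 120 N. Pads are 22 mm wide; open, the fingers measure 114 mm over their backs; the gripper's body (76 mm by 85 mm) begins 54 mm behind the grasp point. The pads swing forward as they close: fully open they stand 13 mm farther back than shut.
Start: joints at [1.091, 0.332, -0.065, 1.46, 0.022, 1.35, -0.088], TCP at [0.276, -0.561, 0.203] pointing down, gripper open.
Joint ranges: [-2.6, 2.6], [-0.5, 2.12], [-1.47, 1.34], [0.16, 2.42], [-1.27, 4.41], [0.06, 2.06], [-2.6, 2.6]. Speed limits (rad/s): [2.22, 2.22, 2.79, 2.79, 3.14, 3.14, 3.14].

INTERFACE

Orientations are given as a unit quaternion [x, y, z, w].
In Python, from workcell import manip gives the robot as it stands.
- The arm moves only by the tool jog_arm, never from a script. Its arguments are lists of equal length, an entry for each row: "translation": the shift along the world's x, y, z in mm, a list of three; "turn": the turn about the world's z in degrees. In form: {"translation": [[x, y, z], ...], "turn": [turn, ...]}. A call has 1 to 12 rows; each row is the pose to reach, as a shift and turn from the pose measured when the call began; what a row does not reach only later rows make up. A row lasts 1/12 s, in which the tool goes at most 41.7 mm and 7.16 degrees, less where a joint would pass 70% of its speed; a pose out of reach is approached as far as the arm can. A call with a gripper value outside its range is refused whole. "grip" is the finger opening in mm, from 0 to 85.4, set as the call begins (left out, the last holds). The fingers move at their own pace and stop on an object; "grip_force" is the grip in N (left out, the last holds). Time passes only in rows, so rows that repeat a pose let the fingers close. It gives the time, the measured TCP pose, the force and the opening at its end, in the units of the state.
- manip.get_obs(): the state, without advancing time (a new reading comes with each control period).
- manip.camera(name): name is "scene" or "top"; returns a dict with "frame" (400x640x3 uint8, red, green, blue), "mtx" (3x3 intrinsics, pixels), "pose" (4x4, takes a point from camera to world coordinates). Camera axes: x right, y down, z forward; pixel columns grow to the right and rows downward; lengths in m; the calibration is good to about 2 mm. A picture is of the moment at which its call begins. There is no depth.
- manip.hand_in(): hands the job in, once; it reports no verdict.
Trained networks look in a picture, given as the dict that the camera call returned (one of the last four; its "shot" number tells which), for a name from the list of things; names that differ only in an ending like _2 or _b are one class to them, and where a whole thing is asked for, a point or a joint stands for the part that bears it (a point fixed in the world has none). Each returns a list of dicts, best first, with "confidence" (0 to 1); they miss things now and then, are a little off and sometimes report something else, mostly with a low value. They report only what shows in the picture. A call takes as long as a camera call. They do not tell look-alikes from the thing itself.
- manip.outline_of(picture, label): "mask" (400x640 bool, what is visible of it) and "extent" ([left, top, right, bottom] in pixels, round what is visible of it).
- manip.pinpoint(picture, label): "at" ([column, row] in pixels: a listed point, or the origin of a listed thing).
The state is a dict: "clock": time; "joint_pos": joint angles; "joint_velocities": joint speeds; "tau": joint torques, N m; "position": TCP position; "ee_rot": TCP orientation; "ft_force": force on the tool from outside, world axes, zero at the start; "torque": the same for the moment, N m; "grip_width": opening from 0.0 (shut) to 1.0 (fully open).
Only numpy, scipy, OpenCV 4.12 (cv2) and the standard library are available. Lean on these libraries where they do the work, as an engineer would, in place of code of your own. Each camera call takes 0.05 s, during which the arm holds its last target. There are 200 camera calls.

TASK

The four car control modules in the goods-in rack are due for bench test: move them into the empty test rack in the same left-to-right order, since each job is known by its place in the row. Stand each one fully down in its slot, upright with its sockets up, and never let a module topple.

Things in the scene. Friction and masses are not known exactly. Their poses are not given: they have to be found in the camera images.
- finned_module_mid (a point): Control module in a bare die-cast aluminium case with vertical cooling fins on both broad faces and one long black plug socket on top (70 x 20, 10 mm high). Loose, stands on edge. Case 100 mm long (its x, across the row) x 34 mm thick (its y, along the row) x 72 mm high, sockets extra. Point: the middle of the case, 36 mm above its underside; z up, towards the sockets. Mass about 0.32 kg.
- black_module_mid (a point): Control module in a black moulded case with two black plug sockets side by side on top (each 30 x 20, 10 mm high). Loose, stands on edge. Case 84 mm long (its x, across the row) x 30 mm thick (its y, along the row) x 66 mm high, sockets extra. Point: the middle of the case, 33 mm above its underside; z up, towards the sockets. Mass about 0.18 kg.
- white_module_mid (a point): Control module in an ivory-white moulded case, the shortest of the four, with one small black plug socket on top (28 x 16, 9 mm high). Loose, stands on edge. Case 66 mm long (its x, across the row) x 26 mm thick (its y, along the row) x 64 mm high, sockets extra. Point: the middle of the case, 32 mm above its underside; z up, towards the sockets. Mass about 0.12 kg.
- steel_module_mid (a point): Control module in a thin bright pressed-steel case with two round brass aerial sockets on top (14 mm across, 8 mm high, 60 mm apart). Loose, stands on edge. Case 94 mm long (its x, across the row) x 22 mm thick (its y, along the row) x 76 mm high, sockets extra. Point: the middle of the case, 38 mm above its underside; z up, towards the sockets. Mass about 0.22 kg.
- guide_finned: Upright guide, a black plastic channel fixed on the goods-in rack, one of four identical ones; the finned module stands in it at the start. 124 mm (x) x 58 mm (y). Origin: centre of its underside, z up. Floor 4 mm thick, 50 mm wide; cheeks at the four corners rise 25 mm above the floor; both sides are open over 56 mm in the middle.
- guide_black: Upright guide, a black plastic channel fixed on the goods-in rack, one of four identical ones; the black module stands in it at the start. 124 mm (x) x 58 mm (y). Origin: centre of its underside, z up. Floor 4 mm thick, 50 mm wide; cheeks at the four corners rise 25 mm above the floor; both sides are open over 56 mm in the middle.
- guide_white: Upright guide, a black plastic channel fixed on the goods-in rack, one of four identical ones; the white module stands in it at the start. 124 mm (x) x 58 mm (y). Origin: centre of its underside, z up. Floor 4 mm thick, 50 mm wide; cheeks at the four corners rise 25 mm above the floor; both sides are open over 56 mm in the middle.
- guide_steel: Upright guide, a black plastic channel fixed on the goods-in rack, one of four identical ones; the steel module stands in it at the start. 124 mm (x) x 58 mm (y). Origin: centre of its underside, z up. Floor 4 mm thick, 50 mm wide; cheeks at the four corners rise 25 mm above the floor; both sides are open over 56 mm in the middle.
- goods_in_rack: The full rack, fixed, left or right of the test rack and a little turned: aluminium base 134 mm (x) x 320 mm (y) x 6 mm with four guides along its y, at y = +111, +37, -37, -111 mm; modules stand 10 mm above the table. Origin: centre of its underside; +y is its left end seen from the robot.
- test_rack: The empty rack, fixed: same base and four black slots at x = 0, y = +111, +37, -37, -111 mm (left to right seen from the robot). Slot floor 10 mm above the table, 50 mm wide (y) x 116 mm long; corner cheeks to 35 mm, flared at the top, sides open over 56 mm in the middle, end lips to 22 mm. Grey socket strip 42 mm high at the back, x = 67 to 89 mm. Origin: centre of its underside, z up.
There are look-alikes about, which are no part of the job. Leave any blue look-alike of the part that bears finned_module_mid alone.

How it is judged:
At the end, for the whole second after the job is handed in: Each module rests on the floor (5 mm) of the test-rack slot with the same place from the left as the guide it started in, its middle within 18 mm of the slot centre along the row and 28 mm across, upright within 0.12 rad, sockets up, at rest (((y of guide_finned in the frame of goods_in_rack between 0.091 and 0.131 m and y of finned_module_mid in the frame of test_rack between 0.093 and 0.129 m) or (y of guide_finned in the frame of goods_in_rack between 0.017 and 0.057 m and y of finned_module_mid in the frame of test_rack between 0.019 and 0.055 m) or (y of guide_finned in the frame of goods_in_rack between -0.057 and -0.017 m and y of finned_module_mid in the frame of test_rack between -0.055 and -0.019 m) or (y of guide_finned in the frame of goods_in_rack between -0.131 and -0.091 m and y of finned_module_mid in the frame of test_rack between -0.129 and -0.093 m)) and x of finned_module_mid in the frame of test_rack between -0.028 and 0.028 m and z of finned_module_mid in the frame of test_rack between 0.041 and 0.051 m and angle between each of finned_module_mid, black_module_mid, white_module_mid, steel_module_mid's own z axis and vertical below 0.12 rad and linear speed of each of finned_module, black_module, white_module, steel_module below 0.02 m/s and ((y of guide_black in the frame of goods_in_rack between 0.091 and 0.131 m and y of black_module_mid in the frame of test_rack between 0.093 and 0.129 m) or (y of guide_black in the frame of goods_in_rack between 0.017 and 0.057 m and y of black_module_mid in the frame of test_rack between 0.019 and 0.055 m) or (y of guide_black in the frame of goods_in_rack between -0.057 and -0.017 m and y of black_module_mid in the frame of test_rack between -0.055 and -0.019 m) or (y of guide_black in the frame of goods_in_rack between -0.131 and -0.091 m and y of black_module_mid in the frame of test_rack between -0.129 and -0.093 m)) and x of black_module_mid in the frame of test_rack between -0.028 and 0.028 m and z of black_module_mid in the frame of test_rack between 0.038 and 0.048 m and ((y of guide_white in the frame of goods_in_rack between 0.091 and 0.131 m and y of white_module_mid in the frame of test_rack between 0.093 and 0.129 m) or (y of guide_white in the frame of goods_in_rack between 0.017 and 0.057 m and y of white_module_mid in the frame of test_rack between 0.019 and 0.055 m) or (y of guide_white in the frame of goods_in_rack between -0.057 and -0.017 m and y of white_module_mid in the frame of test_rack between -0.055 and -0.019 m) or (y of guide_white in the frame of goods_in_rack between -0.131 and -0.091 m and y of white_module_mid in the frame of test_rack between -0.129 and -0.093 m)) and x of white_module_mid in the frame of test_rack between -0.028 and 0.028 m and z of white_module_mid in the frame of test_rack between 0.037 and 0.047 m and ((y of guide_steel in the frame of goods_in_rack between 0.091 and 0.131 m and y of steel_module_mid in the frame of test_rack between 0.093 and 0.129 m) or (y of guide_steel in the frame of goods_in_rack between 0.017 and 0.057 m and y of steel_module_mid in the frame of test_rack between 0.019 and 0.055 m) or (y of guide_steel in the frame of goods_in_rack between -0.057 and -0.017 m and y of steel_module_mid in the frame of test_rack between -0.055 and -0.019 m) or (y of guide_steel in the frame of goods_in_rack between -0.131 and -0.091 m and y of steel_module_mid in the frame of test_rack between -0.129 and -0.093 m)) and x of steel_module_mid in the frame of test_rack between -0.028 and 0.028 m and z of steel_module_mid in the frame of test_rack between 0.043 and 0.053 m); the robot touches nothing.
It fails at once if a module is toppled (tilted more than 0.6 rad from upright) (angle between any of finned_module_mid, black_module_mid, white_module_mid, steel_module_mid's own z axis and vertical above 0.6 rad).
It also fails if it takes over 120 s, if anything falls off the work surface, if the arm or the gripper's body presses on something with over 40 N, if the wrist force passes 120 N, or if a joint passes its speed limit or range.

## Working session

There is one attempt and no reset: what is moved stays moved. The work goes in short steps, Python scripts to look and compute and a tool call to move; the robot and the scene stay as the last step left them, time stands still between calls to the robot, and variables do not carry over. Pictures are saved under pics/ and viewed, about 12 in all and at most 16, crops included, and the job is handed in when it is done.

Besides the shell and the picture viewer there is one more tool, called after ">>>" as a command line: name --pt "numbers of a row" for each row, then --argument value for the rest. jog_arm: Moves the arm, as the interface text tells. Its arguments: {"type":"object","properties":{"translation":{"type":"array"},"turn":{"type":"array"},"grip":{"type":"number"},"grip_force":{"type":"number"}},"required":["translation","turn"]}

```bash
mkdir -p pics; ls; cat > h.py <<'E'
import numpy as np, cv2
from workcell import manip
def save(p,n,s=1,crop=None):
    f=p["frame"][:,:,::-1]
    if crop: l,t,r,b=crop; f=f[t:b,l:r]
    cv2.imwrite(f"pics/{n}.png",cv2.resize(f,None,fx=s,fy=s,interpolation=cv2.INTER_CUBIC))
def toworld(p,uv,z):
    T=np.array(p["pose"]);d=T[:3,:3]@np.linalg.inv(p["mtx"])@np.array([uv[0],uv[1],1.]);o=T[:3,3]
    return o+d*(z-o[2])/d[2]
def topix(p,X):
    T=np.array(p["pose"]);c=T[:3,:3].T@(np.asarray(X)-T[:3,3]);u=np.array(p["mtx"])@c
    return u[:2]/u[2]
E
python3 - <<'E'
from h import *
np.set_printoptions(precision=3,suppress=True)
o=manip.get_obs();print(o,manip.hold_point_z)
for cam in("scene","top"):
    p=manip.camera(cam);save(p,cam+"0")
    print(cam,np.array(p["pose"]))
    for n,z in [("finned_module_mid",.046),("black_module_mid",.043),("white_module_mid",.042),("steel_module_mid",.048),("guide_finned",.006),("guide_black",.006),("guide_white",.006),("guide_steel",.006),("goods_in_rack",0),("test_rack",0)]:
        for d in manip.pinpoint(p,n)[:5]: print(n,round(d["confidence"],2),np.round(d["at"]),toworld(p,d["at"],z))
E
```

```text
pics
{'clock': 0.0, 'joint_pos': array([ 1.091,  0.333, -0.065,  1.461,  0.022,  1.35 , -0.088]), 'joint_velocities': array([-0.   ,  0.001, -0.   ,  0.002,  0.001,  0.001, -0.001]), 'tau': array([  0.002, -62.544,   0.05 , -39.16 ,   0.016,   0.01 ,   0.   ]), 'position': array([ 0.275, -0.561,  0.203]), 'ee_rot': array([ 0.974,  0.226, -0.   , -0.001]), 'ft_force': array([-0.172, -0.731, -0.017]), 'torque': array([ 0.024, -0.02 ,  0.015]), 'grip_width': 0.9996135418399599} 0.0187
scene [[ 0.867  0.423 -0.263  0.768]
 [ 0.498 -0.748  0.438 -0.438]
 [-0.012 -0.511 -0.86   0.908]
 [ 0.     0.     0.     1.   ]]
finned_module_mid 0.9 [260. 205.] [ 0.39  -0.086  0.046]
finned_module_mid 0.68 [323. 163.] [0.457 0.083 0.046]
black_module_mid 0.92 [388. 117.] [0.528 0.29  0.043]
white_module_mid 0.6 [344. 145.] [0.473 0.156 0.042]
steel_module_mid 0.89 [367. 133.] [0.507 0.212 0.048]
guide_finned 0.77 [328. 169.] [0.461 0.096 0.006]
guide_black 0.65 [387. 119.] [0.518 0.311 0.006]
guide_white 0.74 [348. 153.] [0.481 0.164 0.006]
guide_white 0.53 [389. 115.] [0.518 0.327 0.006]
guide_steel 
[... 188 characters left out ...]
0.     0.     0.     1.   ]]
finned_module_mid 0.97 [350. 236.] [ 0.399 -0.069  0.046]
finned_module_mid 0.93 [287. 211.] [0.459 0.082 0.046]
black_module_mid 0.78 [195. 188.] [0.517 0.305 0.043]
white_module_mid 0.6 [256. 204.] [0.476 0.157 0.042]
steel_module_mid 0.71 [225. 193.] [0.505 0.232 0.048]
guide_finned 0.79 [289. 210.] [0.461 0.081 0.006]
guide_black 0.88 [198. 192.] [0.511 0.309 0.006]
guide_black 0.49 [256. 204.] [0.48  0.164 0.006]
guide_white 0.81 [258. 201.] [0.486 0.16  0.006]
guide_steel 0.57 [227. 197.] [0.497 0.238 0.006]
goods_in_rack 0.79 [241. 198.] [0.493 0.203 0.   ]
goods_in_rack 0.37 [260. 208.] [0.469 0.156 0.   ]
test_rack 0.86 [398. 158.] [ 0.592 -0.198  0.   ]
```

View pics/scene0.png

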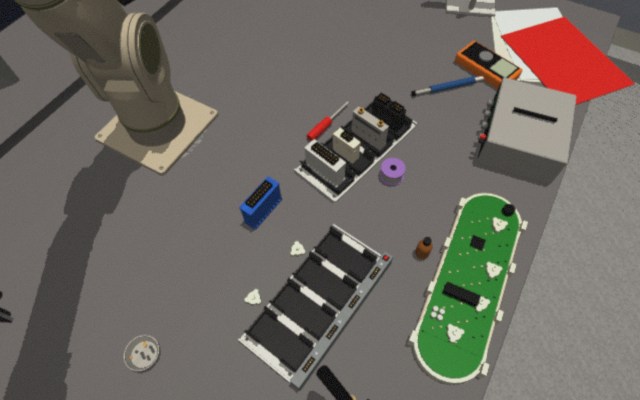

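View pics/top0.png

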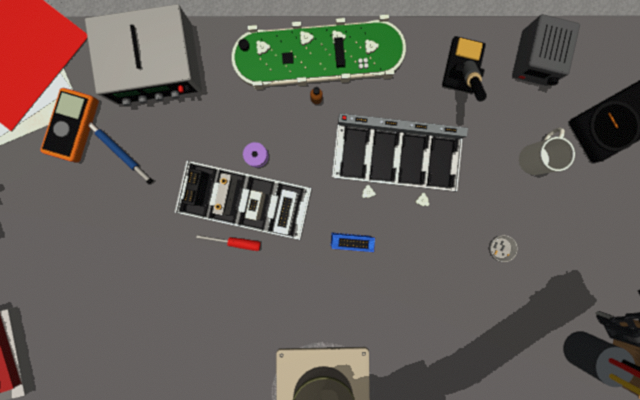

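Left to right as seen from the robot, the modules are black (195,188), steel (225,193), white (256,204) and finned (287,211) in the top view. The blue module at (350,236) is the look-alike. Next I'll measure the racks and modules more precisely and take a close crop.

```bash
cat > meas.py <<'E'
from h import *
from scipy.optimize import least_squares
D={"black":(.084,.030,.066,.043),"steel":(.094,.022,.076,.048),"white":(.066,.026,.064,.042),"finned":(.100,.034,.072,.046)}
def box(l,w,z0,z1): return np.array([[sx*l/2,sy*w/2,z] for z in(z0,z1) for sx in(-1,1) for sy in(-1,1)])
def sil(p,pts,x,y,a):
    R=np.array([[np.cos(a),-np.sin(a),0],[np.sin(a),np.cos(a),0],[0,0,1]])
    uv=np.array([topix(p,R@q+[x,y,0]) for q in pts]); m=np.zeros((800,1280),np.uint8)
    cv2.fillConvexPoly(m,cv2.convexHull((uv*2).astype(np.float32)).round().astype(np.int32),255)
    return cv2.GaussianBlur(m,(0,0),2)/255.
def near(p,label,z,xy):
    L=manip.outline_of(p,label)
    def f(d):
        ys,xs=np.nonzero(d["mask"]);return np.linalg.norm(toworld(p,(xs.mean(),ys.mean()),z)[:2]-xy)
    return min(L,key=f) if L else None
def fit(ps,masks,pts,x0,ya=None):
    from scipy.optimize import minimize
    T=[cv2.GaussianBlur(cv2.resize(m.astype(np.uint8)*255,(1280,800)),(0,0),2)/255. for m in masks]
    def c(v):
        return sum(((sil(p,pts,v[0]/1e3,v[1]/1e3,v[2]/57.3)-t)**2).sum() for p,t in zip(ps,T))
    v0=np.array([x0[0]*1e3,x0[1]*1e3,x0[2]*57.3])
    r=minimize(c,v0,method="Nelder-Mead",options=dict(initial_simplex=v0+np.array([[0,0,0],[8,0,0],[0,8,0],[0,0,5]]),maxiter=120))
    return r.x,r.fun/sum(t.sum() for t in T)
E
python3 - <<'E'
from meas import *
np.set_printoptions(precision=1,suppress=True)
s=manip.camera("scene");t=manip.camera("top")
save(t,"crop_top",2.5,(165,100,475,250))
a0=-.21
def do(tag,label,z,xy,a,pts,cams):
    for cs in cams:
        M=[near(p,label,z,xy) for p in cs]
        if None in M: print(tag,"missing");continue
        print(tag,len(cs),[("scene" if p is s else "top")for p in cs],*fit(cs,[m["mask"] for m in M],pts,(*xy,a)))
cams=[[t],[s],[t,s]]
b=box(.134,.320,0,.006)
do("test","test_rack",0,(.592,-.198),-.05,np.vstack([b,[[.067,.16,.042],[.089,.16,.042],[.067,-.16,.042],[.089,-.16,.042],[.089,.16,0],[.089,-.16,0]]]),cams)
do("goods","goods_in_rack",0,(.488,.197),-.2,b,cams)
P={"black":(.520,.30),"steel":(.505,.23),"white":(.475,.157),"finned":(.458,.082)}
for n,xy in P.items():
    l,w,h,z=D[n]; do(n,n+"_module_mid",z,xy,a0,box(l,w,.01,.01+h),cams)
E
```

```text
test 1 ['top'] [ 591.3 -193.4   -6.8] 0.01770598220840039
test 1 ['scene'] [ 594.8 -198.    -7.1] 0.009674013404646038
test 2 ['top', 'scene'] [ 594.5 -196.9   -6.6] 0.02207576668878238
goods 1 ['top'] [488.  194.2 -11.9] 3.705174104273007
goods 1 ['scene'] [498.5 188.8 -13.5] 6.084368205551311
goods 2 ['top', 'scene'] [493.2 191.9 -13.4] 4.591630698109837
black 1 ['top'] [519.4 302.3 -12.2] 0.016567302525833938
black 1 ['scene'] [523.1 303.2 -11.9] 0.04263510409112908
black 2 ['top', 'scene'] [520.3 302.8 -13. ] 0.03680950442959545
steel 1 ['top'] [501.2 229.3 -12. ] 0.0051773821914604355
steel 1 ['scene'] [506.4 225.8 -13.4] 0.0030197559140247247
steel 2 ['top', 'scene'] [503.4 228.8 -13. ] 0.020904363033110367
white 1 ['top'] [473.5 158.6 -10. ] 0.05192215437239636
white 1 ['scene'] [478.5 157.1 -14.4] 0.012020194628181838
white 2 ['top', 'scene'] [476.6 158.  -12.4] 0.045160490614076586
finned 1 ['top'] [457.6  84.6 -13.5] 0.019590714980192644
finned 1 ['scene'] [462.6  83.3 -12. ] 0.015780039201773732
finned 2 ['top', 'scene'] [460.1  84.2 -13.4] 0.02428124543265462
```

View pics/crop_top.png

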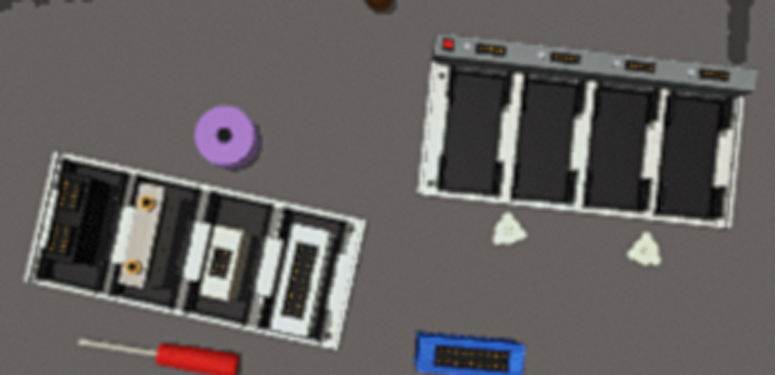

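The close crop shows four modules in the goods rack and four empty slots in the test rack. The only finned candidates are the aluminium one, (287,211) in the full top view, and the blue look-alike at (350,236). I choose the aluminium one because it stands in the rack.

Moving above the finned module now.

>>> jog_arm --pt "184 645 -10" --pt "184 645 -10" --pt "184 645 -10" --pt "184 645 -10" --pt "184 645 -10" --pt "184 645 -10" --pt "184 645 -10" --pt "184 645 -10" --pt "184 645 -10" --pt "184 645 -10" --pt "184 645 -10" --pt "184 645 -10" --turn '[-39,-39,-39,-39,-39,-39,-39,-39,-39,-39,-39,-39]' --grip 60

```text
clock: 3.4
position: [0.4119, -0.0824, 0.1963]
ee_rot: [0.994, -0.112, 0.0, 0.0]
ft_force: [1.2, -0.4, -0.4]
grip_width: 0.704
```

>>> jog_arm --pt "48 166 0" --pt "48 166 0" --pt "48 166 0" --pt "48 166 0" --pt "48 166 0" --pt "48 166 0" --pt "48 166 -70" --pt "48 166 -70" --pt "48 166 -70" --pt "48 166 -70" --turn '[0,0,0,0,0,0,0,0,0,0]'

```text
clock: 4.23
position: [0.459, 0.0827, 0.126]
ee_rot: [0.994, -0.112, -0.001, 0.001]
ft_force: [-0.0, -0.2, 0.4]
grip_width: 0.7
```

```bash
python3 - <<'E'
from h import *
o=manip.get_obs();print(o["position"],o["ee_rot"])
s=manip.camera("scene");save(s,"s1",4,(260,70,440,215))
E
```

```text
[0.45904158 0.08266183 0.12603573] [ 9.93680932e-01 -1.12237234e-01 -7.77741308e-04  6.35000744e-04]
```

View pics/s1.png

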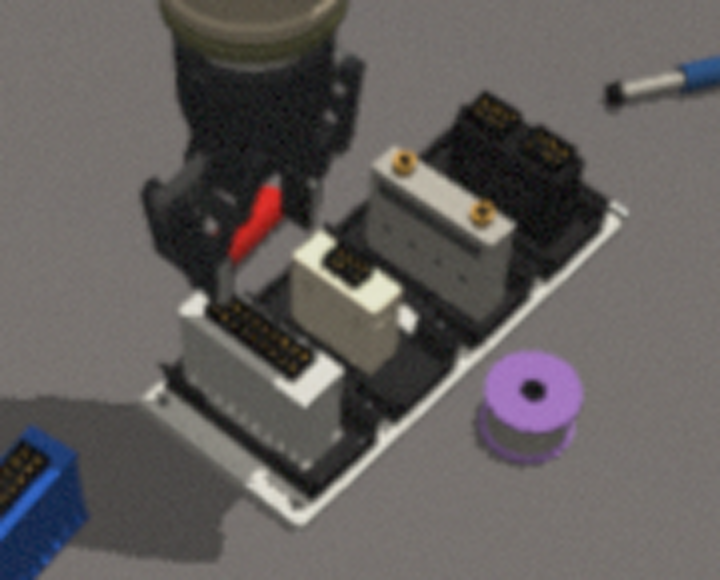

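The open fingers straddle the finned module from above (its top is around (265,340) in the crop). Descending.

>>> jog_arm --pt "1 1 -30" --pt "1 1 -60" --pt "1 1 -75" --pt "1 1 -87" --pt "1 1 -87" --pt "1 1 -87" --turn '[0,0,0,0,0,0]'

```text
clock: 4.78
position: [0.4622, 0.0841, 0.0418]
ee_rot: [0.994, -0.112, 0.001, 0.0]
ft_force: [0.7, -0.4, 0.8]
grip_width: 0.706
```

>>> jog_arm --pt "0 0 0" --pt "0 0 0" --pt "0 0 0" --pt "0 0 0" --pt "0 0 0" --pt "0 0 0" --pt "0 0 0" --pt "0 0 0" --turn '[0,0,0,0,0,0,0,0]' --grip 25 --grip_force 40

```text
clock: 5.45
position: [0.4635, 0.0841, 0.0435]
ee_rot: [0.994, -0.113, 0.003, 0.0]
ft_force: [-2.0, -1.0, 9.7]
grip_width: 0.387
```

>>> jog_arm --pt "0 0 3" --pt "0 0 8" --pt "0 0 20" --pt "0 0 40" --pt "0 0 75" --pt "0 0 110" --pt "0 0 140" --pt "0 0 140" --pt "0 0 140" --turn '[0,0,0,0,0,0,0,0,0]' --grip_force 60

```text
clock: 6.2
position: [0.4644, 0.0843, 0.1856]
ee_rot: [0.994, -0.113, 0.005, 0.0]
ft_force: [-0.8, -0.3, -4.1]
grip_width: 0.375
```

>>> jog_arm --pt "15 -40 0" --pt "30 -80 0" --pt "45 -120 0" --pt "60 -160 0" --pt "73 -200 0" --pt "85 -240 0" --pt "97 -280 0" --pt "108 -320 0" --pt "115 -360 0" --pt "120 -391 0" --pt "120 -391 0" --pt "120 -391 0" --turn '[1,2,3,4,5,6,6.5,6.5,6.5,6.5,6.5,6.5]'

```text
clock: 7.2
position: [0.5828, -0.3089, 0.1828]
ee_rot: [0.998, -0.058, 0.003, -0.001]
ft_force: [0.8, 1.3, -3.0]
grip_width: 0.376
```

>>> jog_arm --pt "0 0 -20" --pt "0 0 -50" --pt "0 0 -85" --pt "0 0 -95" --pt "0 0 -95" --pt "0 0 -95" --turn '[0,0,0,0,0,0]'

```text
clock: 7.7
position: [0.583, -0.308, 0.0883]
ee_rot: [0.998, -0.057, 0.002, -0.001]
ft_force: [0.6, -0.7, -2.2]
grip_width: 0.377
```

```bash
python3 - <<'E'
from h import *
o=manip.get_obs();print(o["position"],o["ee_rot"],o["ft_force"])
s=manip.camera("scene");save(s,"s2",4,(230,220,400,370))
t=manip.camera("top");save(t,"t2",4,(320,95,480,215))
E
```

```text
[ 0.58296006 -0.30804184  0.08827345] [ 0.99834768 -0.05739819  0.00239419 -0.00127626] [ 0.55211876 -0.66729631 -2.22739972]
```

View pics/s2.png

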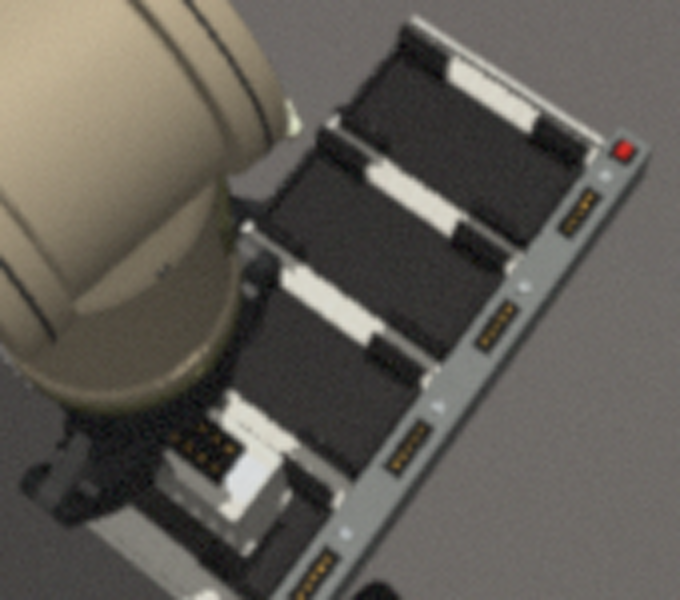

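```bash
cat > ov.py <<'E'
from meas import *
def overlay(p,n,mod,xy,a,zb,crop,k,slot):
    l,w,h,_=D[mod]
    c,s=np.cos(a),np.sin(a);R=np.array([[c,-s,0],[s,c,0],[0,0,1]])
    x0,y0,x1,y1=crop;f=cv2.resize(p["frame"][y0:y1,x0:x1,::-1].copy(),None,fx=k,fy=k,interpolation=cv2.INTER_CUBIC)
    def poly(B,ctr,Rm,col):
        q=np.array([(topix(p,Rm@b+[*ctr,0])+.5-[x0,y0])*k for b in B]).round().astype(np.int32)
        for A in ([0,1,3,2],[4,5,7,6]): cv2.polylines(f,[q[A]],True,col,1)
        return q
    poly(box(l,w,zb,zb+h),xy,R,(0,255,0))
    ar=np.radians(-6.7);Rr=np.array([[np.cos(ar),-np.sin(ar),0],[np.sin(ar),np.cos(ar),0],[0,0,1]])
    for yy in(.111,.037,-.037,-.111):
        sc=Rr@[0,yy,0]+[.5945,-.197,0]
        poly(box(.116,.050,.010,.010),sc[:2],Rr,(0,0,255))
    cv2.imwrite(f"pics/{n}.png",f)
E
python3 - <<'E'
from ov import *
p=manip.camera("scene");overlay(p,"s3","finned",(.5795,-.308),np.radians(-6.6),.055,(230,220,400,370),4,4)
E
```

```text
(no output)
```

View pics/s3.png

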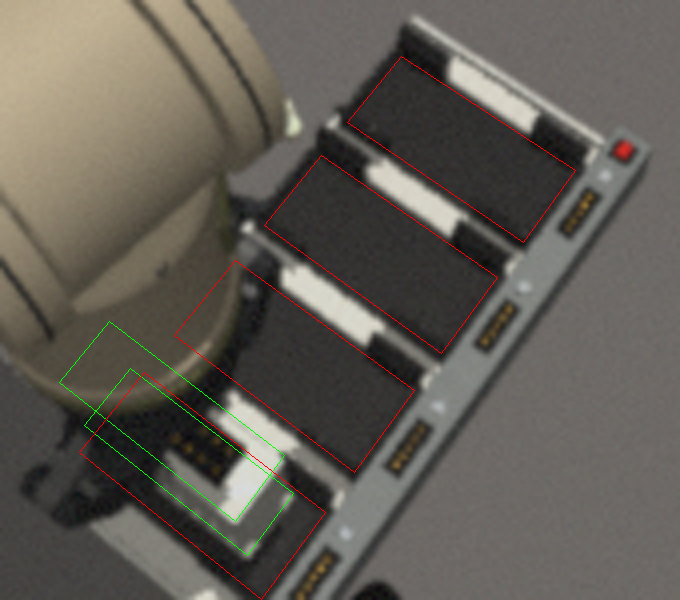

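The overlay matches the held module and the slots to about a pixel. Lowering.

>>> jog_arm --pt "0 0 -12" --pt "0 0 -24" --pt "0 0 -34" --pt "0 0 -40" --pt "0 0 -43" --pt "0 0 -43" --pt "0 0 -43" --turn '[0,0,0,0,0,0,0]'

```text
clock: 8.43
position: [0.5842, -0.3091, 0.0472]
ee_rot: [0.998, -0.058, 0.004, -0.0]
ft_force: [0.2, 0.5, -2.6]
grip_width: 0.374
```

>>> jog_arm --pt "0 0 -2" --pt "0 0 -4" --pt "0 0 -6" --pt "0 0 -6" --pt "0 0 -6" --pt "0 0 -6" --turn '[0,0,0,0,0,0]'

```text
clock: 8.93
position: [0.5849, -0.3096, 0.0437]
ee_rot: [0.998, -0.058, 0.005, 0.0]
ft_force: [-5.4, 1.1, 13.5]
grip_width: 0.376
```

Contact with the floor. Release and rise.

>>> jog_arm --pt "0 0 2" --pt "0 0 2" --pt "0 0 2" --pt "0 0 2" --pt "0 0 2" --pt "0 0 2" --turn '[0,0,0,0,0,0]' --grip 56

```text
clock: 9.43
position: [0.5848, -0.3096, 0.0455]
ee_rot: [0.998, -0.058, 0.005, 0.0]
ft_force: [0.5, -0.5, 0.7]
grip_width: 0.659
```

>>> jog_arm --pt "0 0 20" --pt "0 0 50" --pt "0 0 90" --pt "0 0 125" --pt "0 0 125" --pt "-15 40 125" --pt "-30 80 125" --pt "-45 120 125" --pt "-60 160 125" --pt "-75 200 125" --pt "-85 240 125" --pt "-95 280 125" --turn '[0,0,0,0,0,0,-1,-2,-3,-4,-5,-6]'

```text
clock: 10.43
position: [0.4898, -0.0323, 0.1703]
ee_rot: [0.994, -0.111, 0.005, 0.001]
ft_force: [1.4, 0.6, 0.2]
grip_width: 0.652
```

```bash
python3 - <<'E'
from ov import *
np.set_printoptions(precision=4,suppress=True)
o=manip.get_obs();print(o["position"],o["ee_rot"],o["ft_force"],o["clock"])
p=manip.camera("scene");overlay(p,"s4","finned",(.5810,-.308),np.radians(-6.6),.010,(230,220,400,370),4,4)
E
```

```text
[ 0.4898 -0.0323  0.1703] [ 0.9938 -0.1108  0.0051  0.0007] [1.3562 0.566  0.1583] 10.4333
```

View pics/s4.png

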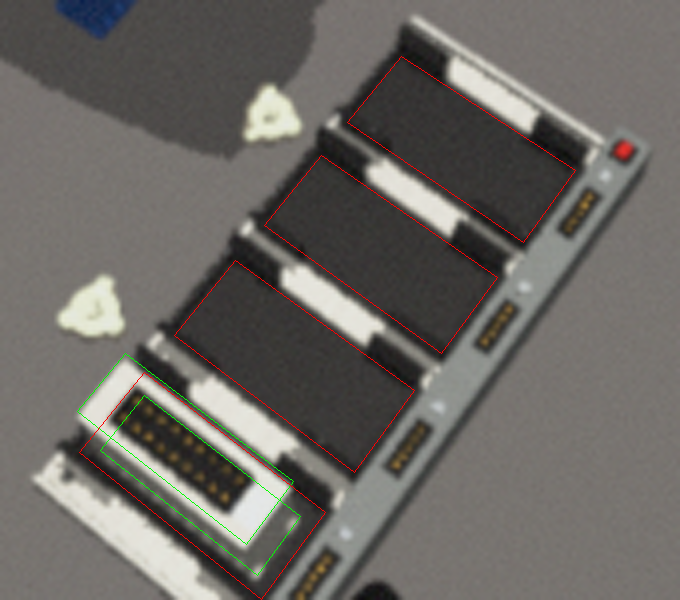

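The finned module stands in slot 4, matching the overlay. White is next.

>>> jog_arm --pt "-2 40 0" --pt "-5 80 0" --pt "-7 120 0" --pt "-10 155 0" --pt "-12 190 0" --pt "-12 190 0" --pt "-12 190 -30" --pt "-12 190 -60" --pt "-12 190 -95" --pt "-12 190 -120" --pt "-12 190 -132" --pt "-12 190 -132" --turn '[0,0,0,0,0,0,0,0,0,0,0,0]' --grip 52

```text
clock: 11.48
position: [0.4749, 0.1664, 0.0364]
ee_rot: [0.994, -0.107, 0.003, 0.0]
ft_force: [-0.5, -0.3, 0.4]
grip_width: 0.608
```

>>> jog_arm --pt "0 0 -1" --pt "0 0 -1" --pt "0 0 -1" --pt "0 0 -1" --pt "0 0 -1" --pt "0 0 -1" --pt "0 0 -1" --pt "0 0 -1" --turn '[0,0,0,0,0,0,0,0]' --grip 18 --grip_force 30

```text
clock: 12.15
position: [0.4758, 0.1666, 0.0365]
ee_rot: [0.994, -0.107, 0.004, -0.0]
ft_force: [-1.5, -0.1, 6.4]
grip_width: 0.299
```

>>> jog_arm --pt "0 0 3" --pt "0 0 8" --pt "0 0 20" --pt "0 0 40" --pt "0 0 75" --pt "0 0 110" --pt "0 0 140" --pt "0 0 140" --pt "0 0 140" --pt "0 0 140" --pt "0 0 140" --turn '[0,0,0,0,0,0,0,0,0,0,0]' --grip_force 50

```text
clock: 13.07
position: [0.4751, 0.1663, 0.1755]
ee_rot: [0.994, -0.107, 0.003, 0.0]
ft_force: [0.0, 0.3, -1.1]
grip_width: 0.289
```

```bash
python3 - <<'E'
from ov import *
np.set_printoptions(precision=4,suppress=True)
o=manip.get_obs();print(o["position"],o["ee_rot"],o["ft_force"],o["clock"])
p=manip.camera("scene");overlay(p,"s5","white",(.4766,.166),np.radians(-12.3),.150,(260,70,440,215),4,4)
E
```

```text
[0.4751 0.1663 0.1755] [ 0.9943 -0.1067  0.0029  0.0001] [ 0.029   0.2772 -1.0779] 13.0667
```

View pics/s5.png

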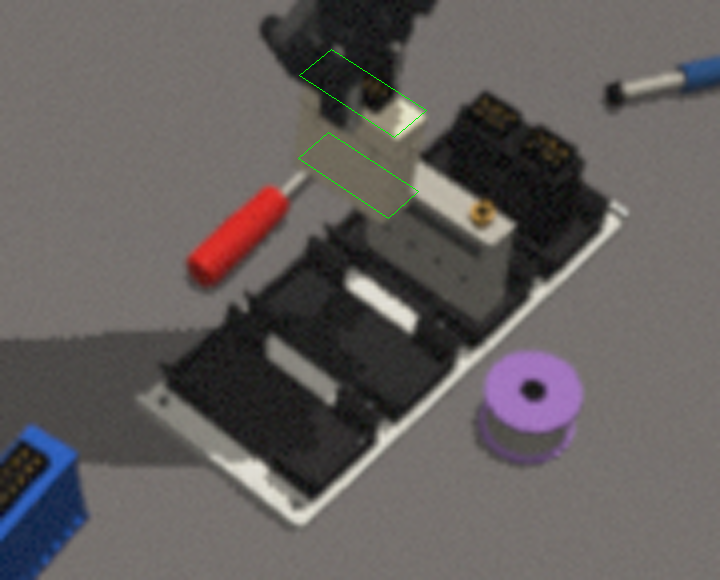

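White is held upright and matches the overlay. Carrying it to slot 3.

>>> jog_arm --pt "15 -40 0" --pt "28 -80 0" --pt "42 -120 0" --pt "56 -160 0" --pt "68 -200 0" --pt "80 -240 0" --pt "92 -280 0" --pt "102 -320 0" --pt "108 -360 0" --pt "113 -400 0" --pt "113 -400 0" --pt "113 -400 0" --turn '[1,2,3,4,5,5.6,5.6,5.6,5.6,5.6,5.6,5.6]'

```text
clock: 14.12
position: [0.5868, -0.2369, 0.1732]
ee_rot: [0.998, -0.06, 0.001, -0.0]
ft_force: [0.8, 1.3, -1.5]
grip_width: 0.289
```

>>> jog_arm --pt "0 0 0" --pt "0 0 0" --pt "0 0 -20" --pt "0 0 -50" --pt "0 0 -85" --pt "0 0 -110" --pt "0 0 -120" --pt "0 0 -128" --pt "0 0 -132" --pt "0 0 -132" --turn '[0,0,0,0,0,0,0,0,0,0]'

```text
clock: 14.95
position: [0.5873, -0.2366, 0.0418]
ee_rot: [0.998, -0.06, 0.002, -0.0]
ft_force: [0.3, 1.2, -1.5]
grip_width: 0.288
```

>>> jog_arm --pt "0 1 -2" --pt "0 2 -5" --pt "0 2 -7" --pt "0 2 -8" --pt "0 2 -8" --pt "0 2 -8" --pt "0 2 -8" --turn '[0,0,0,0,0,0,0]'

```text
clock: 15.53
position: [0.5886, -0.2347, 0.0366]
ee_rot: [0.998, -0.06, 0.003, 0.0]
ft_force: [-6.1, 0.9, 16.5]
grip_width: 0.295
```

>>> jog_arm --pt "0 0 2" --pt "0 0 2" --pt "0 0 2" --pt "0 0 2" --pt "0 0 2" --pt "0 0 2" --turn '[0,0,0,0,0,0]' --grip 50

```text
clock: 16.03
position: [0.5884, -0.2347, 0.0383]
ee_rot: [0.998, -0.06, 0.003, 0.0]
ft_force: [-0.2, -0.7, -0.4]
grip_width: 0.586
```

>>> jog_arm --pt "0 0 20" --pt "0 0 50" --pt "0 0 90" --pt "0 0 130" --pt "0 0 130" --pt "-12 40 130" --pt "-24 80 130" --pt "-36 120 130" --pt "-48 160 130" --pt "-60 200 130" --pt "-60 200 130" --pt "-60 200 130" --turn '[0,0,0,0,0,-1,-2,-3,-4,-5,-6,-6]'

```text
clock: 17.03
position: [0.5281, -0.0321, 0.1686]
ee_rot: [0.994, -0.11, 0.003, 0.0]
ft_force: [0.4, -1.5, 0.5]
grip_width: 0.581
```

>>> jog_arm --pt "-4 40 0" --pt "-8 80 0" --pt "-12 120 0" --pt "-16 160 0" --pt "-20 200 0" --pt "-22 235 0" --pt "-24 261 0" --pt "-24 261 0" --pt "-24 261 0" --turn '[0,0,0,0,0,0,0,0,0]' --grip 46

```text
clock: 17.78
position: [0.5043, 0.2295, 0.1681]
ee_rot: [0.994, -0.109, 0.003, 0.0]
ft_force: [-0.1, 0.4, 0.8]
grip_width: 0.542
```

```bash
python3 - <<'E'
from ov import *
np.set_printoptions(precision=4,suppress=True)
o=manip.get_obs();print(o["position"],o["ee_rot"])
p=manip.camera("scene");overlay(p,"s6","white",(.5898,-.2347),np.radians(-6.7),.010,(230,220,400,370),4,4)
E
```

```text
[0.5043 0.2295 0.1681] [ 0.994  -0.1095  0.0027  0.0003]
```

View pics/s6.png

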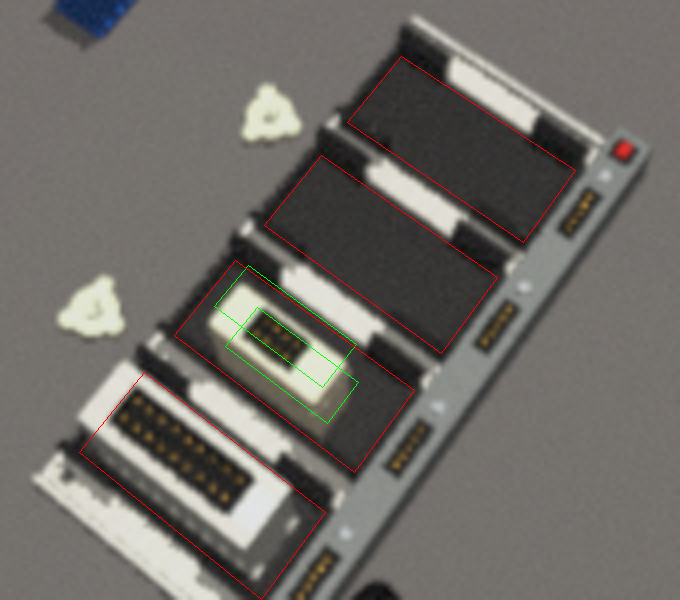

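White sits about 5 px from where I expected, off along the row. I'll quantify that before going on.

```bash
cat > chk.py <<'E'
import sys
from meas import *
np.set_printoptions(precision=1,suppress=True)
s=manip.camera("scene");t=manip.camera("top")
def chk(n,xy,slot,ps=((s,"scene"),(t,"top"))):
    l,w,h,z=D[n]
    for p,c in ps:
        m=near(p,n+"_module_mid",z,xy)
        if m is None: print(n,c,"missing");continue
        v,e=fit([p],[m["mask"]],box(l,w,.01,.01+h),(*xy,-.117))
        a=np.radians(-6.7);d=np.array([v[0]-594.5,v[1]+197])
        print(n,c,v,"rack xy",np.array([d[0]*np.cos(a)+d[1]*np.sin(a),-d[0]*np.sin(a)+d[1]*np.cos(a)-slot]),e)
for a in sys.argv[1:]:
    n,slot={"b":("black",111),"s":("steel",37),"w":("white",-37),"f":("finned",-111)}[a]
    chk(n,(.5945+slot*.000117,-.197+slot*.000993),slot)
E
python3 chk.py w f
```

```text
white scene [ 592.3 -243.7   -5.9] rack xy [ 3.3 -9.6] 0.020064626520316195
white top [ 588.5 -242.4   -4. ] rack xy [-0.7 -8.8] 0.06456091195678024
finned scene [ 591.3 -258.7  -48.4] rack xy [ 4.  49.4] 1.7245400531903714
finned top [ 578.3 -308.5   -6.3] rack xy [-3.1 -1.6] 0.0032795128525146657
```

White is 9 mm off along the row, inside the 18 mm limit: my approach started while the arm was still moving, so the grasp was off-centre. From here I'll settle the arm first. Descending on steel.

>>> jog_arm --pt "0 0 -30" --pt "0 0 -60" --pt "0 0 -90" --pt "0 0 -110" --pt "0 0 -120" --pt "0 0 -126" --pt "0 0 -126" --pt "0 0 -126" --turn '[0,0,0,0,0,0,0,0]'

```text
clock: 18.8
position: [0.5052, 0.228, 0.0437]
ee_rot: [0.994, -0.111, 0.004, 0.0]
ft_force: [0.6, 0.2, 0.3]
grip_width: 0.538
```

>>> jog_arm --pt "0 0 0" --pt "0 0 0" --pt "0 0 0" --pt "0 0 0" --pt "0 0 0" --pt "0 0 0" --pt "0 0 0" --pt "0 0 0" --turn '[0,0,0,0,0,0,0,0]' --grip 14 --grip_force 40

```text
clock: 19.47
position: [0.5063, 0.2287, 0.0452]
ee_rot: [0.994, -0.111, 0.005, -0.0]
ft_force: [-0.4, -0.4, 6.7]
grip_width: 0.247
```

>>> jog_arm --pt "0 0 3" --pt "0 0 8" --pt "0 0 20" --pt "0 0 40" --pt "0 0 75" --pt "0 0 110" --pt "0 0 140" --pt "0 0 140" --pt "0 0 140" --pt "0 0 140" --pt "0 0 140" --turn '[0,0,0,0,0,0,0,0,0,0,0]' --grip_force 60

```text
clock: 20.38
position: [0.5056, 0.2281, 0.1841]
ee_rot: [0.994, -0.111, 0.004, 0.0]
ft_force: [0.1, -0.4, -1.8]
grip_width: 0.236
```

>>> jog_arm --pt "12 -40 0" --pt "24 -80 0" --pt "36 -120 0" --pt "48 -160 0" --pt "60 -200 0" --pt "70 -240 0" --pt "80 -280 0" --pt "88 -320 0" --pt "93 -360 0" --pt "95 -388 0" --pt "95 -388 0" --pt "95 -388 0" --turn '[1,2,3,4,5,6,6,6,6,6,6,6]'

```text
clock: 21.38
position: [0.5996, -0.162, 0.1822]
ee_rot: [0.998, -0.061, 0.003, -0.0]
ft_force: [-0.4, 0.7, -1.4]
grip_width: 0.239
```

>>> jog_arm --pt "0 1 0" --pt "0 1 0" --pt "0 1 -20" --pt "0 1 -50" --pt "0 1 -85" --pt "0 1 -110" --pt "0 1 -120" --pt "0 1 -128" --pt "0 1 -132" --pt "0 1 -132" --turn '[0,0,0,0,0,0,0,0,0,0]'

```text
clock: 22.22
position: [0.6, -0.1606, 0.0507]
ee_rot: [0.998, -0.061, 0.003, -0.0]
ft_force: [0.1, -0.5, -1.9]
grip_width: 0.241
```

>>> jog_arm --pt "0 0 -2" --pt "0 0 -5" --pt "0 0 -7" --pt "0 0 -8" --pt "0 0 -8" --pt "0 0 -8" --pt "0 0 -8" --turn '[0,0,0,0,0,0,0]'

```text
clock: 22.8
position: [0.6009, -0.1606, 0.0453]
ee_rot: [0.998, -0.061, 0.004, 0.0]
ft_force: [-7.1, 1.8, 15.6]
grip_width: 0.238
```

>>> jog_arm --pt "0 0 2" --pt "0 0 2" --pt "0 0 2" --pt "0 0 2" --pt "0 0 2" --pt "0 0 2" --turn '[0,0,0,0,0,0]' --grip 48

```text
clock: 23.3
position: [0.6008, -0.1607, 0.0471]
ee_rot: [0.998, -0.061, 0.004, 0.0]
ft_force: [0.0, -1.1, 0.1]
grip_width: 0.561
```

>>> jog_arm --pt "0 0 20" --pt "0 0 50" --pt "0 0 90" --pt "0 0 130" --pt "0 0 130" --pt "-12 40 130" --pt "-24 80 130" --pt "-36 120 130" --pt "-48 160 130" --pt "-60 200 130" --pt "-60 200 130" --pt "-60 200 130" --turn '[0,0,0,0,0,-1,-2,-3,-4,-5,-6,-6]'

```text
clock: 24.3
position: [0.5403, 0.0422, 0.1773]
ee_rot: [0.994, -0.111, 0.004, 0.0]
ft_force: [0.4, -1.3, 0.7]
grip_width: 0.562
```

>>> jog_arm --pt "-4 40 0" --pt "-7 80 0" --pt "-10 120 0" --pt "-13 160 0" --pt "-16 200 0" --pt "-18 235 0" --pt "-19 261 0" --pt "-19 261 0" --pt "-19 261 0" --pt "-19 261 0" --turn '[0,0,0,0,0,0,0,0,0,0]' --grip 54

```text
clock: 25.13
position: [0.5222, 0.3015, 0.1767]
ee_rot: [0.994, -0.112, 0.004, 0.001]
ft_force: [1.2, -1.3, -0.4]
grip_width: 0.632
```

```bash
python3 chk.py s
```

```text
steel scene [ 599.1 -161.4   -7.8] rack xy [ 0.4 -1.1] 0.0063338394777246254
steel top [ 595.5 -159.5   -7. ] rack xy [-3.4  0.4] 0.010577449110553609
```

Steel is within about 3 mm of its slot centre. Grasping black.

>>> jog_arm --pt "0 1 -30" --pt "0 1 -60" --pt "0 1 -90" --pt "0 1 -115" --pt "0 1 -130" --pt "0 1 -137" --pt "0 1 -137" --pt "0 1 -137" --turn '[0,0,0,0,0,0,0,0]'

```text
clock: 26.0
position: [0.5227, 0.3023, 0.041]
ee_rot: [0.994, -0.113, 0.005, 0.0]
ft_force: [0.3, 0.1, 0.3]
grip_width: 0.633
```

>>> jog_arm --pt "0 0 0" --pt "0 0 0" --pt "0 0 0" --pt "0 0 0" --pt "0 0 0" --pt "0 0 0" --pt "0 0 0" --pt "0 0 0" --turn '[0,0,0,0,0,0,0,0]' --grip 22 --grip_force 40

```text
clock: 26.67
position: [0.5237, 0.3026, 0.0428]
ee_rot: [0.994, -0.113, 0.006, -0.0]
ft_force: [-1.1, -1.3, 5.7]
grip_width: 0.335
```

>>> jog_arm --pt "0 0 3" --pt "0 0 8" --pt "0 0 20" --pt "0 0 40" --pt "0 0 75" --pt "0 0 110" --pt "0 0 140" --pt "0 0 140" --pt "0 0 140" --pt "0 0 140" --pt "0 0 140" --turn '[0,0,0,0,0,0,0,0,0,0,0]' --grip_force 60

```text
clock: 27.58
position: [0.523, 0.3021, 0.1816]
ee_rot: [0.994, -0.113, 0.005, 0.0]
ft_force: [-0.7, -0.1, -1.6]
grip_width: 0.323
```

>>> jog_arm --pt "12 -40 0" --pt "24 -80 0" --pt "36 -120 0" --pt "46 -160 0" --pt "56 -200 0" --pt "64 -240 0" --pt "72 -280 0" --pt "80 -320 0" --pt "85 -360 0" --pt "87 -389 0" --pt "87 -389 0" --pt "87 -389 0" --turn '[1,2,3,4,5,6,6.3,6.3,6.3,6.3,6.3,6.3]'

```text
clock: 28.58
position: [0.6091, -0.0894, 0.1799]
ee_rot: [0.998, -0.06, 0.004, 0.0]
ft_force: [-0.5, 0.9, -1.9]
grip_width: 0.326
```

>>> jog_arm --pt "0 1 0" --pt "0 1 0" --pt "0 1 -20" --pt "0 1 -50" --pt "0 1 -85" --pt "0 1 -110" --pt "0 1 -120" --pt "0 1 -128" --pt "0 1 -132" --pt "0 1 -132" --turn '[0,0,0,0,0,0,0,0,0,0]'

```text
clock: 29.42
position: [0.6096, -0.0879, 0.0484]
ee_rot: [0.998, -0.06, 0.004, 0.0]
ft_force: [0.2, -0.1, -1.5]
grip_width: 0.322
```

>>> jog_arm --pt "0 0 -2" --pt "0 0 -5" --pt "0 0 -7" --pt "0 0 -8" --pt "0 0 -8" --pt "0 0 -8" --pt "0 0 -8" --turn '[0,0,0,0,0,0,0]'

```text
clock: 30.0
position: [0.6106, -0.0881, 0.0429]
ee_rot: [0.998, -0.06, 0.005, 0.0]
ft_force: [-5.6, -0.2, 13.9]
grip_width: 0.326
```

>>> jog_arm --pt "0 0 2" --pt "0 0 2" --pt "0 0 2" --pt "0 0 2" --pt "0 0 2" --pt "0 0 2" --turn '[0,0,0,0,0,0]' --grip 52

```text
clock: 30.5
position: [0.6105, -0.0881, 0.0446]
ee_rot: [0.998, -0.06, 0.005, 0.0]
ft_force: [0.2, 0.3, -0.2]
grip_width: 0.612
```

>>> jog_arm --pt "0 0 20" --pt "0 0 50" --pt "0 0 90" --pt "0 0 130" --pt "0 0 150" --pt "-12 40 150" --pt "-24 80 150" --pt "-36 120 150" --pt "-48 160 150" --pt "-60 200 150" --pt "-60 200 150" --pt "-60 200 150" --turn '[0,0,0,0,0,0,0,0,0,0,0,0]'

```text
clock: 31.5
position: [0.5496, 0.1149, 0.1948]
ee_rot: [0.998, -0.057, 0.005, 0.0]
ft_force: [1.4, 0.2, 0.6]
grip_width: 0.61
```

>>> jog_arm --pt "-15 40 0" --pt "-30 80 0" --pt "-50 120 0" --pt "-60 150 0" --pt "-60 150 0" --pt "-60 150 0" --pt "-60 150 0" --turn '[0,0,0,0,0,0,0]'

```text
clock: 32.08
position: [0.4905, 0.2633, 0.1946]
ee_rot: [0.998, -0.058, 0.005, 0.001]
ft_force: [0.5, -0.3, 0.0]
grip_width: 0.608
```

```bash
python3 chk.py b s w f; python3 - <<'E'
from h import *
s=manip.camera("scene");t=manip.camera("top")
a=cv2.resize(s["frame"][215:385,230:400,::-1],(500,500),interpolation=cv2.INTER_CUBIC)
b=cv2.resize(t["frame"][85:205,325:475,::-1],(300,240),interpolation=cv2.INTER_CUBIC)
c=np.zeros((500,800,3),np.uint8);c[:,:500]=a;c[:240,500:]=b;cv2.imwrite("pics/fin.png",c)
print(manip.get_obs()["ft_force"],manip.get_obs()["clock"])
E
```

```text
black scene [609.8 -91.8  -7.5] rack xy [ 3.  -4.7] 0.017789869748081118
black top [605.9 -89.8  -6.6] rack xy [-1.1 -3.2] 0.009213898025651021
steel scene [ 600.4 -162.3   -7.9] rack xy [ 1.8 -1.8] 0.005301713572407957
steel top [ 594.5 -159.2   -7.1] rack xy [-4.4  0.6] 0.03191077992857611
white scene missing
white top [ 588.5 -242.5   -6.6] rack xy [-0.7 -8.8] 0.013774266170057737
finned scene [ 582.7 -311.    -6.9] rack xy [ 1.6 -3.6] 0.003450431378947378
finned top [ 573.4 -298.4   -1.4] rack xy [-9.1  7.8] 2.304747568307931
[-0.56941533  0.62289713 -0.40505166] 32.6833
```

View pics/fin.png

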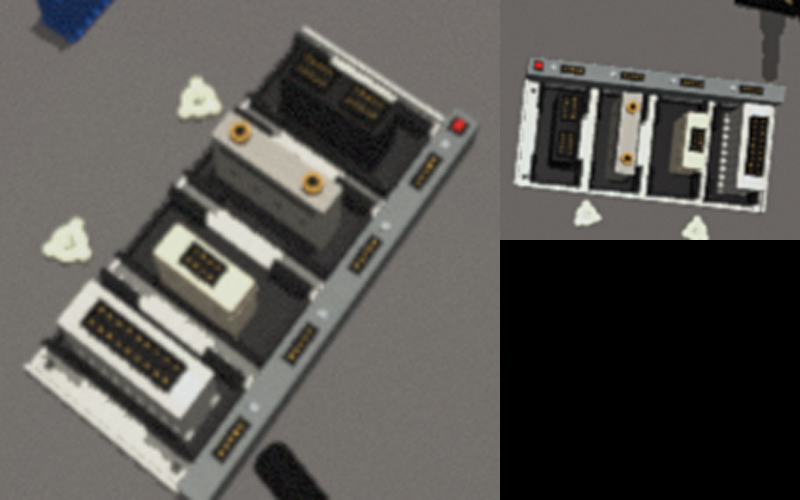

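All four modules stand upright in their slots in the right order, with white's error well inside the limit and the arm clear. Handing in.

```bash
python3 -c "
from workcell import manip
print(manip.hand_in())"
```

```text
the job is handed in; nothing more can be done
None
```

I moved all four modules into the test rack in the same left-to-right order (black, steel, white, finned) and handed the job in at about 33 s of the 120 s allowed. I left the blue look-alike alone.

The last pictures showed every module upright with its sockets up, and the arm clear of them. These are the offsets from the slot centres, measured by fitting each module's outline:

| Module | Along the row (limit 18 mm) | Across (limit 28 mm) |
|---|---|---|
| Black | 3–5 mm | up to 3 mm |
| Steel | up to 2 mm | up to 4 mm |
| White | about 9 mm | about 1 mm |
| Finned | about 4 mm | about 2 mm |

- **White off-centre:** I gripped it off-centre, because the approach was worked out while the arm was still moving. It is inside the limit, so I left it where it was.
- **Checks that failed or disagreed:**
  - The network did not find the white module in the last scene picture.
  - The finned fit failed in the last top picture. An earlier top fit gave about 3 mm across and 2 mm along.
  - The two cameras differ by 4–6 mm across the row.
- **Fully down:** I did not measure seating height directly. I judged it from the floor contact force when lowering each module and from the outline fits.

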